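Check the spring catches of a slide staining chamber

TASK

Push each of the three spring catches on the staining chamber's lid straight down until it clicks and stays down; a catch within limits clicks below 10 N. One of the three is too stiff: if a catch has not clicked by about 13 N, stop and let it spring back up, never pushing any catch with more than 20 N. Set the black lock-out collar over that stiff catch, flat on the lid, leaving the other two clicked home and the cassette on the lid, the vial and the stain jar where they are.

Things in the scene. Friction and masses are not known exactly. Their poses are not given: they have to be found in the camera images.
- chamber: slide staining chamber fixed to the bench: long closed grey plastic box with a flat white lid, 138 (its x) by 408 (its y) by 65 tall; origin at the centre of its underside, z up. Three steel mushroom push catches stand in a row along the middle of the lid, 120 apart: at its y = +120 (left), 0 (middle), -120 (right). Its yaw is within 0.25 rad of the world axes
- catch_left_top (a point): centre of the top face of the left spring catch's cap (it moves with the cap). The cap is a steel disc 30 in diameter and 8 thick on an 18 stem; its top is 30 above the lid when up and about 14 above the lid when clicked home. Moves straight down only
- catch_left (a joint): how far the left catch is pressed, m: 0 up, 0.016 clicked home (stays there), 0.022 end stop. Every catch starts up. All catches look alike and at first resist about 2.5 to 3 N/mm. A good one peaks at 6 to 8 N about 4 mm down, gives way (no force from 8 mm) and snaps to 16 mm; pushed on, its force rises about 2.5 N/mm. The stiff one, any of the three, rises steadily, about 13 N at 4.5 mm, does not click, and springs back up when let go
- catch_middle_top (a point): centre of the top face of the middle spring catch's cap (it moves with the cap). The cap is a steel disc 30 in diameter and 8 thick on an 18 stem; its top is 30 above the lid when up and about 14 above the lid when clicked home. Moves straight down only
- catch_middle (a joint): how far the middle catch is pressed, m: 0 up, 0.016 clicked home (stays there), 0.022 end stop. Every catch starts up. Feels as told for the left one
- catch_right_top (a point): centre of the top face of the right spring catch's cap (it moves with the cap). The cap is a steel disc 30 in diameter and 8 thick on an 18 stem; its top is 30 above the lid when up and about 14 above the lid when clicked home. Moves straight down only
- catch_right (a joint): how far the right catch is pressed, m: 0 up, 0.016 clicked home (stays there), 0.022 end stop. Every catch starts up. Feels as told for the left one
- collar_mid (a point): centre (half-way up) of the lock-out collar, a loose black plastic ring of 58 outer and 42 inner diameter, 24 tall, 0.04 to 0.085 kg, lying flat on the bench left of the chamber; z along its axis. It passes over a cap and rests on the lid, its centre then 12 above the lid
- cassette: bystander, leave alone: loose tissue cassette, flat plastic block 40 x 28 x 6, lying on the lid midway between two of the catches; origin at the centre of its underside
- vial: bystander, leave alone: small closed jar, 28 diameter, 60 tall; origin at the centre of its underside
- stain_jar: bystander, leave alone: closed jar, 52 diameter, 70 tall; origin at the centre of its underside

How it is judged:
By the outcome, as a careful person would: the job done as asked, in the order asked, and still so for the second after the job is handed in, with the robot touching nothing.
It also fails if it takes over 67 s, if anything falls off the work surface, if the arm or the gripper's body presses on something with over 40 N, if the wrist force passes 120 N, or if a joint passes its speed limit or range.

ROBOT

A 6-joint arm with a two-finger parallel gripper is mounted at the origin on the work surface. World frame = base frame: x ahead of the robot, y to its left, z up, the work surface at z = 0. Lengths are in mm, angles in degrees, forces in N, time in s.
With the tool pointing down it reaches from about 350 to 850 mm from the base axis. Payload 8.1 kg.
Tool frame: the origin (TCP) lies at the very end of the fingers, on their centre line; the grasp point (between the pads) lies r.tcp_to_grasp behind it (r.tcp_to_grasp is the distance from the TCP to the grasp point, in mm); z points along the fingers, y is the line along which they close (so a half turn about z gives the same grasp; the last joint's range is limited). The gripper opens to 85 mm and grips with 20 to 120 N. Pads are 22 mm wide; open, the fingers measure 114 mm over their backs; the gripper's body (76 mm by 85 mm) begins 54 mm behind the grasp point. The pads swing forward as they close: fully open they stand 13 mm farther back than shut.
Start: joints at [-71.356, 7.471, 85.268, -0, 87.261, -4.893], TCP at [239.626, -550.077, 197.392] pointing down, gripper open.
Joint ranges: [-169.43, 169.43], [-51.17, 129.36], [1.28, 143.12], [-76.62, 256.62], [0, 156.53], [-152.29, 152.29]. Speed limits (degrees/s): [136.94, 136.94, 159.86, 180, 180, 180].

INTERFACE

Orientations are given as [roll, pitch, yaw] about the fixed x, y, z axes, in that order (R = Rz(yaw) Ry(pitch) Rx(roll)).
In Python, from bench import r gives the robot as it stands.
- The arm moves only by the shell command python3 -m handwheel 'ROWS' [OPENING] [FORCE]. ROWS is JSON, a list of rows, each a list of 4 numbers: the shift along the tool's x, y, z in m, then the turn about the tool's z in degrees. A call has 1 to 10 rows; each row shifts and turns the commanded pose from where the row before left it, along the tool's axes as they then stand; what a row does not reach is not made up. A row lasts 1/10 s, in which the tool goes at most 50 mm and 8.59 degrees, less where a joint would pass 70% of its speed; a pose out of reach is approached as far as the arm can. A call is refused whole if a number of a shift passes 0.05 or a number of a turn 8.59, either way. A call with a gripper value outside its range is refused whole. OPENING is the finger opening in m, from 0 to 0.0854, set as the call begins (- or left out, the last holds). The fingers move at their own pace and stop on an object; FORCE is the grip in N (left out, the last holds). Time passes only in rows, so rows that do not move let the fingers close. It gives the time, the measured TCP pose, the force, the opening and the grip force at its end, in the units of the state.
- r.sense(): the state, without advancing time (a new reading comes with each control period).
- r.snapshot(name): name is "side" or "top"; returns the picture (384x512x3 uint8, red, green, blue); there is no depth.
- r.camera_params(name): a dict with "fx", "fy", "cx", "cy" (pixels), "D" ([k1, k2, p1, p2, k3] as OpenCV has them; the pictures are not rectified), "R" (3x3) and "t" (3): a world point X has camera coordinates R X + t. Camera axes: x right, y down, z forward; pixel columns grow to the right and rows downward; lengths in mm; the calibration is good to about 2 mm. A picture is of the moment at which its call begins. camera_params takes no time and is no camera call.
- r.hand_in(): hands the job in; it is judged then, once.
The state is a dict: "time": time; "joint_pos": joint angles; "qd": joint speeds; "joint_efforts": joint torques, N m; "tool_pos": TCP position; "tcp_rot": TCP orientation; "ft_force": force on the tool from outside, world axes, zero at the start; "wrist_torque": the same for the moment, N m; "finger_gap": finger opening in mm; "grip_force": force on a finger pad.
Only numpy, scipy, OpenCV 4.12 (cv2) and the standard library are available. Lean on these libraries where they do the work, as an engineer would, in place of code of your own. Each camera call takes 0.05 s, during which the arm holds its last target. There are 200 camera calls.

## Working session

There is one attempt and no reset: what is moved stays moved. The work goes in short steps, Python scripts to look and compute and a shell command to move; the robot and the scene stay as the last step left them, time stands still between calls to the robot, and variables do not carry over. Pictures are saved under pics/ and viewed, at most 10 in all, crops included, and the job is handed in when it is done.

```bash
mkdir -p pics; ls; python3 - <<'E'
from bench import r
import cv2
print(r.sense(), r.tcp_to_grasp)
for n in("top","side"):
    cv2.imwrite(f"pics/{n}0.png",r.snapshot(n)[:,:,::-1]); print(n,r.camera_params(n))
E
```

```text
pics
{'time': 0.0, 'joint_pos': array([-7.13561182e+01,  7.51617088e+00,  8.53305302e+01,  3.96473456e-03,
        8.72620773e+01, -4.89247358e+00]), 'qd': array([-0.06245892,  0.05826768, -0.05828432,  0.02587166,  0.01808186,
       -0.03985853]), 'joint_efforts': array([-1.21692432e-03, -5.69410014e+01, -5.00547945e+01, -5.39226057e-04,
        1.47797138e-02,  3.97405313e-05]), 'tool_pos': array([ 239.44931012, -549.46688673,  196.32143664]), 'tcp_rot': array([-1.79891956e+02, -1.32226863e-02,  2.35361498e+01]), 'ft_force': array([ 0.68481331, -1.33712629,  0.24850606]), 'wrist_torque': array([-0.01914011, -0.02230998, -0.01611851]), 'grip_force': 0.0, 'finger_gap': 85.39444108539617} 18.700000000000003
top {'fx': 484.29322928136725, 'fy': 484.29322928136725, 'cx': 253.87979677963747, 'cy': 196.62022409635597, 'D': array([-0.0427664,  0.       ,  0.       ,  0.       ,  0.       ]), 'R': array([[ 0.00373297, -0.99988067,  0.01499029],
       [-0.99136004, -0.00566582, -0.13104644],
       [ 0.13111574, -0.01437159, -0.99126289]]), 't': array([ 105.49486884,  557.34798123, 1036.40670264])}
side {'fx': 365.36755422038266, 'fy': 365.36755422038266, 'cx': 252.24536872162835, 'cy': 192.48897079002572, 'D': array([-0.00230677,  0.        ,  0.        ,  0.        ,  0.        ]), 'R': array([[-0.82149048, -0.5700902 , -0.01227026],
       [-0.37442108,  0.55551427, -0.74243703],
       [ 0.43007239, -0.60531071, -0.66980347]]), 't': array([525.12023157, 203.25881897, 712.57443213])}
```

View pics/top0.png

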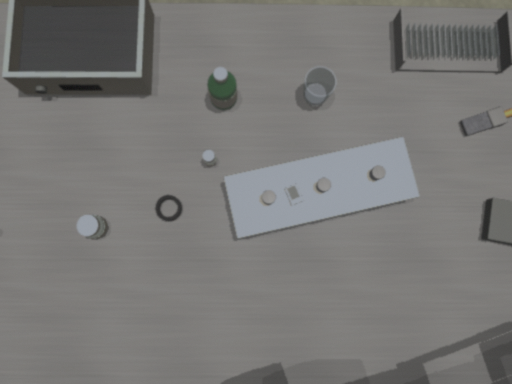

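View pics/side0.png

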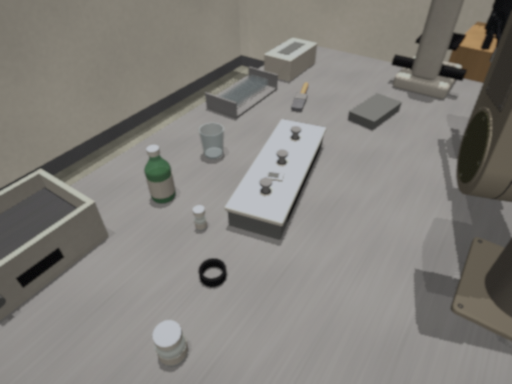

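Top view: catches at about (268,197) left, (324,185) middle and (378,173) right. The cassette is at (294,193) between left and middle, the collar at (169,208), the vial at (209,157) and the jar at (90,227). In the side view the catches are at (266,185), (282,156) and (295,131), and the collar is at (212,272).

```bash
cat > h.py <<'E'
import cv2,numpy as np
from bench import r
def ray(n,uv):
    c=r.camera_params(n);K=np.array([[c['fx'],0,c['cx']],[0,c['fy'],c['cy']],[0,0,1]])
    p=cv2.undistortPoints(np.array([[uv]],float),K,c['D'])[0,0]
    R=np.array(c['R']);return -R.T@c['t'],R.T@np.array([p[0],p[1],1])
def plane(n,uv,z):
    o,d=ray(n,uv);return o+d*(z-o[2])/d[2]
def proj(n,X):
    c=r.camera_params(n);K=np.array([[c['fx'],0,c['cx']],[0,c['fy'],c['cy']],[0,0,1]])
    return cv2.projectPoints(np.array([X],float),cv2.Rodrigues(np.array(c['R']))[0],np.array(c['t'],float),K,c['D'])[0][0,0]
def blob(mask,seed,rad=20):
    m=np.zeros_like(mask);cv2.circle(m,seed,rad,255,-1);m&=mask
    n,l,s,c=cv2.connectedComponentsWithStats(m)
    i=max(range(1,n),key=lambda k:s[k,4]);return c[i],s[i]
E
python3 - <<'E'
from h import *
a=cv2.imread('pics/top0.png');b=cv2.imread('pics/side0.png')
rb=(a[:,:,2].astype(int)-a[:,:,0]);
m=((rb>-5)*255).astype('uint8')
for s in [(268,197),(324,185),(378,173)]:
    c,st=blob(m,s,11);print('top cap',c,st,plane('top',c,93).round(1))
g=cv2.cvtColor(a,6);d=((g<55)*255).astype('uint8');c,st=blob(d,(169,208));print('collar',c,st,plane('top',c,12).round(1),plane('top',(st[0]+st[2]/2-.5,st[1]+st[3]/2-.5),18).round(1))
g=cv2.cvtColor(b,6);d=((g<45)*255).astype('uint8');c,st=blob(d,(212,272),25);print('collar side',c,st,plane('side',c,12).round(1),plane('side',(st[0]+st[2]/2-.5,st[1]+st[3]/2-.5),12).round(1))
for uv in [(266,182),(282,153),(295,129)]:print('side cap',plane('side',uv,95).round(1))
lid=((cv2.cvtColor(a,6)>140)*255).astype('uint8')
cs=cv2.findContours(lid,0,2)[0];k=max(cs,key=cv2.contourArea);q=cv2.boxPoints(cv2.minAreaRect(k));P=np.array([plane('top',p,65) for p in q]);print(P.round(1),P.mean(0))
for i in range(4):
    e=P[i]-P[i-1];print(np.linalg.norm(e),np.degrees(np.arctan2(e[1],e[0])))
big=[cv2.resize(a[120:260,140:420],None,fx=2.8,fy=2.8,interpolation=2)]
cv2.imwrite('pics/crop1.png',big[0])
for n,u,z in(('vial',(209,155),60),('jar',(88,225),70),('glass',(320,77),80)):print(n,plane('top',u,z).round(0))
E
```

```text
top cap [266.85714286 197.73469388] [259 190  17  16 196] [547.1  81.7  93. ]
top cap [321.68181818 185.44444444] [313 178  18  16 198] [573.9 -33.9  93. ]
top cap [375.76960784 173.05392157] [367 166  18  16 204] [ 601.2 -149.6   93. ]
collar [166.51351351 208.42342342] [157 197  24  23 111] [532.  304.6  12. ] [532.4 299.2  18. ]
collar side [212.2479564  272.76566757] [200 260  26  27 367] [528.8 302.7  12. ] [528.  302.9  12. ]
side cap [541.9  83.3  95. ]
side cap [569.9 -32.6  95. ]
side cap [ 598.1 -147.1   95. ]
[[ 597.4  175.3   65. ]
 [ 693.1 -225.9   65. ]
 [ 556.  -251.4   65. ]
 [ 464.8  144.    65. ]] [577.83203509 -39.50473661  65.        ]
136.2003888799715 13.290494041259906
412.4880614682206 -76.58684269699907
139.36158412937598 -169.4919813628842
405.7274161194731 102.99198638271922
vial [645. 207.  60.]
jar [489. 461.  70.]
glass [818. -36.  80.]
```

View pics/crop1.png

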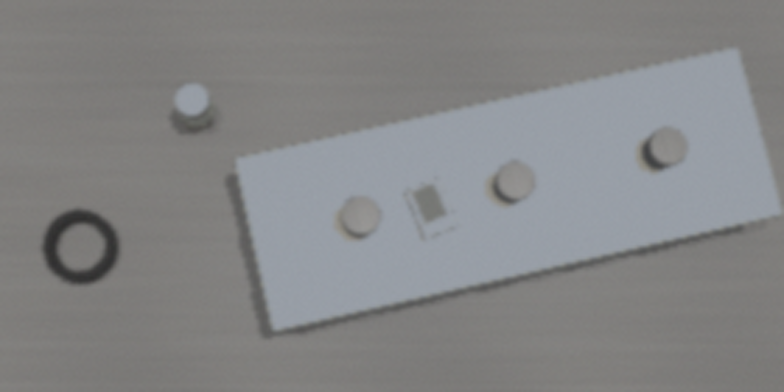

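Crop: cap centres are at crop (361,216), (515,181) and (668,147). The ring is at (81,246) and the cassette at (433,208), between left and middle. I'll use tool yaw of about 103°, so tool x is chamber +y and tool y is chamber +x. The fingers then open across the lid and stay clear of the cassette.

```bash
python3 - <<'E'
from h import *
f=lambda u,v:(140+u/2.8-.3,120+v/2.8-.3)
for u in[(361,216),(515,181),(668,147)]:print(plane('top',f(*u),95).round(1))
print(plane('top',f(81,246),22).round(1),plane('top',f(433,208),71).round(1))
E
python3 -m handwheel '[[0,0,0,-8],[0,0,0,-8],[0,0,0,-8],[0,0,0,-8],[0,0,0,-8],[0,0,0,-8],[0,0,0,-8],[0,0,0,-8],[0,0,0,-8],[0,0,0,-7.8]]' 0 40
```

```text
[548.7  78.1  95. ]
[575.9 -37.7  95. ]
[ 602.7 -154.5   95. ]
[533.  298.3  22. ] [558.4  21.8  71. ]
time: 1.1
tool_pos: [239.5, -549.7, 196.8]
tcp_rot: [-180.0, -0.1, 103.7]
ft_force: [-0.3, -0.6, -0.7]
finger_gap: 0.2
grip_force: 0.0
```

```bash
python3 -m handwheel '[[0.019,0.028,0,0],[0.019,0.028,0,0],[0.019,0.028,0,0],[0.019,0.028,0,0],[0.019,0.028,0,0],[0.019,0.028,0,0],[0.019,0.028,0,0],[0.019,0.028,0,0]]'
python3 -m handwheel '[[0.019,0.028,0,0],[0.019,0.028,0,0],[0.019,0.028,0,0],[0.019,0.028,0,0],[0.019,0.028,0.015,0],[0.019,0.028,0.015,0],[0.019,0.028,0.015,0],[0.019,0.024,0.015,0],[0,0,0.01,0],[0,0,0,0]]'
python3 - <<'E'
from h import *
a=r.snapshot('top')[:,:,::-1];b=r.snapshot('side')[:,:,::-1]
c=[cv2.resize(x,(400,400),interpolation=2) for x in(a[120:220,330:430],b[80:180,245:345])]
cv2.imwrite('pics/c2.png',np.hstack(c))
p=r.sense()['tool_pos'];print(p,r.sense()['tcp_rot'],proj('top',p),proj('side',p))
E
```

```text
time: 1.9
tool_pos: [423.1, -349.1, 196.9]
tcp_rot: [-180.0, -0.0, 103.3]
ft_force: [0.6, -0.8, 0.1]
finger_gap: -0.1
grip_force: 0.0
time: 2.9
tool_pos: [600.0, -150.8, 124.6]
tcp_rot: [-179.8, -0.1, 103.4]
ft_force: [0.1, -0.1, 0.4]
finger_gap: 0.4
grip_force: 0.0
[ 600.82587803 -152.47600134  127.17569607] [-1.79937896e+02 -8.67332248e-03  1.03314980e+02] [381.52744557 170.2781499 ] [295.91262947 117.47958943]
```

View pics/c2.png

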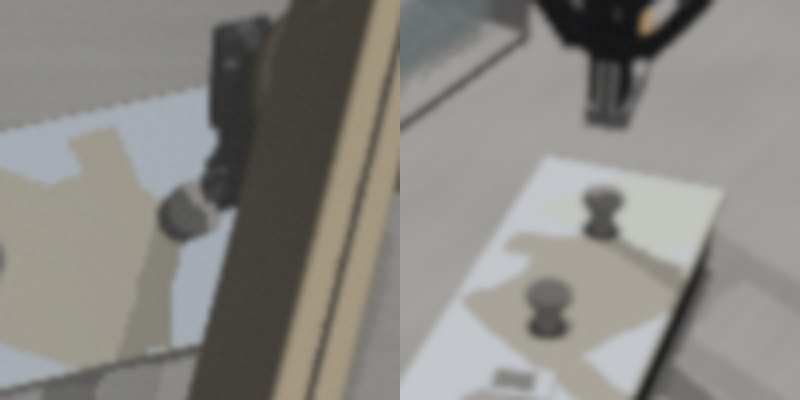

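The side crop shows the fingertip at about (297,110) and the right cap top at (295.7,128). The top crop shows the tip at about (383.5,168), partly hidden. I'll compare the tip and cap by triangulating both.

```bash
python3 - <<'E'
from h import *
def tri(u,v):
    o,d=ray('top',u);p,e=ray('side',v)
    s,t=np.linalg.lstsq(np.c_[d,-e],p-o,rcond=None)[0];return ((o+s*d+p+t*e)/2).round(1),np.linalg.norm(o+s*d-p-t*e).round(1)
print('cap R',tri((378.3,172.2),(295.7,128)));print('tip',tri((383.5,168),(297,110)))
print('cap L',tri((268.6,197),(265.5,182.5)),'cap M',tri((323.6,184.4),(282,153.5)))
print('tip side at z127',plane('side',(297,110),127),plane('side',(297,111.5),127),'cap',plane('side',(295.7,128),95))
print('collar',tri((168.7,207.7),(212.2,272)))
E
```

```text
cap R (array([ 602.1, -155.8,   92.4]), np.float64(2.5))
tip (array([ 599.7, -150.4,  151.1]), np.float64(2.7))
cap L (array([548.5,  77.2,  86.3]), np.float64(2.4)) cap M (array([575.6, -39.6,  87.2]), np.float64(3.2))
tip side at z127 [ 618.27008375 -189.12513352  127.        ] [ 614.21913558 -181.98349733  127.        ] cap [ 599.05890272 -152.58530403   95.        ]
collar (array([533.2, 299.7,   8. ]), np.float64(2.2))
```

```bash
python3 -m handwheel '[[-0.003,0.001,0.008,0],[0,0,0.008,0],[0,0,0.008,0],[0,0,0.004,0],[0,0,0,0]]'
python3 -m handwheel '[[0,0,0.002,0],[0,0,0.002,0],[0,0,0.001,0],[0,0,0,0]]'
python3 -m handwheel '[[0,0,0.001,0],[0,0,0.001,0],[0,0,0,0]]'
```

```text
time: 3.5
tool_pos: [602.3, -154.4, 98.1]
tcp_rot: [-179.9, -0.1, 103.3]
ft_force: [0.2, 0.0, 0.5]
finger_gap: -0.4
grip_force: 0.0
time: 3.9
tool_pos: [603.2, -154.4, 94.3]
tcp_rot: [-180.0, -0.0, 103.3]
ft_force: [-0.1, -0.4, -0.6]
finger_gap: 0.4
grip_force: 0.0
time: 4.2
tool_pos: [603.1, -154.5, 92.2]
tcp_rot: [-180.0, -0.0, 103.3]
ft_force: [-0.1, 0.1, 0.5]
finger_gap: 0.1
grip_force: 0.0
```

```bash
python3 -m handwheel '[[0,0,0.001,0],[0,0,0.001,0],[0,0,0,0]]' | grep -E 'pos|force'
python3 -m handwheel '[[0,0,0.001,0],[0,0,0.001,0],[0,0,0,0]]'| grep -E 'pos|force'
```

```text
tool_pos: [603.0, -154.5, 90.2]
ft_force: [-0.9, -0.9, 1.6]
grip_force: 0.0
tool_pos: [603.0, -154.5, 88.1]
ft_force: [0.4, 0.4, 0.2]
grip_force: 0.0
```

```bash
python3 - <<'E'
from h import *
b=r.snapshot('side')[:,:,::-1]
cv2.imwrite('pics/c3.png',cv2.resize(b[80:160,255:335],(480,480),interpolation=2))
print(r.sense()['tool_pos'],r.sense()['ft_force'])
E
```

```text
[ 603.08749927 -154.50935179   88.22370658] [ 0.35300692 -0.05498679  0.21372809]
```

View pics/c3.png

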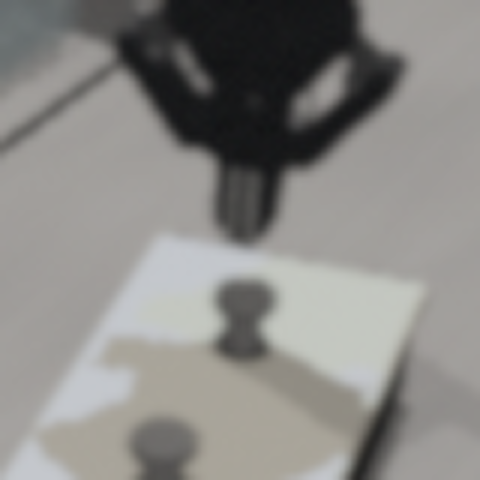

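The crop has the fingertip at (295.5,120), with the cap top 9 px lower at (295.5,129). The shut fingertips therefore sit higher than the TCP reading suggests, so I'll keep descending under force watch.

```bash
python3 -m handwheel '[[0,0,0.001,0],[0,0,0.001,0],[0,0,0.001,0],[0,0,0,0]]' | grep -E 'pos|ft_force'
python3 -m handwheel '[[0,0,0.001,0],[0,0,0.001,0],[0,0,0,0]]'| grep -E 'pos|ft_force'
```

```text
tool_pos: [603.0, -154.5, 85.1]
ft_force: [-0.4, 0.1, 0.1]
tool_pos: [603.0, -154.5, 83.1]
ft_force: [0.3, 1.2, 0.2]
```

```bash
python3 - <<'E'
from h import *
a=r.snapshot('top')[:,:,::-1];b=r.snapshot('side')[:,:,::-1]
cv2.imwrite('pics/c4.png',np.hstack([cv2.resize(a[130:210,340:420],(400,400),interpolation=2),cv2.resize(b[80:160,255:335],(400,400),interpolation=2)]))
s=r.sense();print(s['tool_pos'],s['ft_force'],s['joint_pos'],s['tcp_rot'])
E
```

```text
[ 603.15765225 -154.53671578   83.33195183] [ 0.13982924 -0.45107447  0.22917026] [-1.90874578e+01  1.53789931e+01  8.84347403e+01 -1.71170507e-04
  7.61921261e+01 -3.24231909e+01] [-1.79994965e+02 -3.00139139e-03  1.03335774e+02]
```

View pics/c4.png

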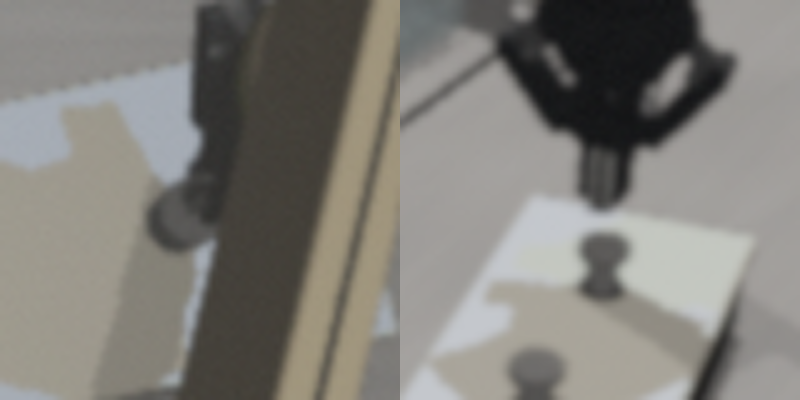

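The fingertip is at about (295,121.6) in the side view, still about 7 px above the cap top at (296,129), and it's laterally over the cap. I'll carry on down.

```bash
for i in 1; do python3 -m handwheel '[[0,0,0.001,0],[0,0,0.001,0],[0,0,0.001,0],[0,0,0,0]]' | grep -E 'pos|ft_force'; done
python3 -m handwheel '[[0,0,0.001,0],[0,0,0.001,0],[0,0,0,0]]'| grep -E 'pos|ft_force'
```

```text
tool_pos: [603.0, -154.5, 80.1]
ft_force: [0.5, 0.3, 0.1]
tool_pos: [603.0, -154.5, 78.2]
ft_force: [-1.1, 0.4, -0.0]
```

```bash
python3 -m handwheel '[[0,0,0.001,0],[0,0,0.001,0],[0,0,0,0]]'| grep -E 'pos|ft_force'
```

```text
tool_pos: [603.1, -154.5, 76.2]
ft_force: [0.3, 0.5, 0.2]
```

```bash
python3 -m handwheel '[[0,0,0.001,0],[0,0,0.001,0],[0,0,0,0]]'| grep -E 'pos|ft_force'
```

```text
tool_pos: [603.0, -154.5, 74.1]
ft_force: [-0.0, 0.3, -0.3]
```

```bash
python3 - <<'E'
from h import *
b=r.snapshot('side');g=cv2.cvtColor(b,7);a=cv2.cvtColor(r.snapshot('top'),7)
print(g[108:146,286:306:2])
E
```

```text
[[ 51  37  24  23  22  22  22  22  24  24]
 [101  78  37  23  24  22  23  22  24  22]
 [142 121  67  26  22  21  23  24  25  25]
 [158 148  97  32  26  25  23  24  40  39]
 [161 156 113  47  50  36  25  35  82  82]
 [161 157 117  62  69  55  34  51 121 126]
 [160 157 117  66  73  73  46  61 140 150]
 [160 157 118  67  70  78  49  67 146 158]
 [160 157 115  66  70  78  48  69 147 160]
 [160 157 109  65  67  77  46  71 147 160]
 [161 157 106  65  65  75  44  72 149 160]
 [171 164 107  67  66  74  43  81 151 160]
 [188 178 118  69  66  73  46  99 154 160]
 [197 191 144  79  66  74  55 120 158 160]
 [199 196 172 105  69  75  77 148 169 166]
 [199 199 188 131  73  82 120 177 186 180]
 [199 199 194 149  88 100 157 191 195 192]
 [198 199 195 161 105 114 170 194 197 196]
 [199 199 191 154 107 109 155 187 196 197]
 [199 197 183 128  98  97 121 168 194 197]
 [198 197 172 104  92  92  99 145 191 197]
 [197 195 163  94  90  91  93 132 189 197]
 [197 195 162  92  90  91  92 133 189 197]
 [197 196 172 101  87  90  94 146 192 197]
 [197 196 183 121  83  85 109 167 195 197]
 [197 197 189 136  82  84 131 185 197 197]
 [196 195 187 133  82  85 142 192 197 197]
 [191 186 171 109  81  85 133 189 197 197]
 [179 163 138  83  81  82 109 175 194 197]
 [168 151 118  70  80  80  85 150 186 195]
 [165 155 126  79  77  76  79 131 169 189]
 [165 161 144 107  88  87 100 132 152 172]
 [165 163 158 138 118 117 126 138 142 152]
 [164 164 163 155 141 136 138 140 141 142]
 [164 165 164 162 154 145 141 140 140 140]
 [164 164 165 164 162 154 146 141 140 140]
 [164 164 164 165 164 162 154 143 141 141]
 [165 165 164 164 164 164 161 149 142 140]]
```

```bash
python3 - <<'E'
from h import *
for z in(74,94,104,115):print(z,proj('side',(603,-154.5,z)),proj('top',(603,-154.5,z)))
print('finger end in side at z',[(z,plane('side',(295,122.5),z).round(0)[:2]) for z in(74,95,105,115)])
a=cv2.cvtColor(r.snapshot('top'),7)
print(a[160:188,364:394:2])
E
```

```text
74 [294.29774383 133.76704654] [375.65401528 173.83909157]
94 [294.76966712 127.57183529] [378.13592878 172.16593169]
104 [295.0103633  124.41182308] [379.41284672 171.30503113]
115 [295.27887498 120.88642893] [380.84624935 170.33856532]
finger end in side at z [(74, array([ 631., -207.])), (95, array([ 615., -176.])), (105, array([ 607., -162.])), (115, array([ 600., -147.]))]
[[151 152 152 165 170 170 170 129  52  49  50  59  64  66  63]
 [152 152 151 165 171 169 167 106  51  48  51  61  64  66  65]
 [151 151 152 159 169 170 158  82  49  50  51  63  65  65  64]
 [151 152 151 154 170 171 139  63  49  49  54  64  65  64  66]
 [152 150 151 146 165 170 118  57  52  50  53  64  64  65  64]
 [151 151 151 138 148 162 104  61  56  50  56  64  65  65  64]
 [152 152 148 131 133 134  87  65  61  53  55  66  65  65  65]
 [152 151 146 130 122 101  72  59  58  50  58  68  66  65  64]
 [151 151 138 128 106  84  64  56  53  50  60  65  65  65  64]
 [151 152 136 121  90  83  59  59  54  49  62  65  64  65  65]
 [151 151 134 107  83  84  60  64  56  50  63  65  65  65  64]
 [151 152 133  86  80  84 
[... 345 characters left out ...]
4  65]
 [152 137 127  93  65  73  83  85  87  73  65  65  65  64  65]
 [153 136 128 114  72  68  74  85 100  70  65  66  65  65  65]
 [151 135 129 125  92  73  75  96 130  74  64  66  65  64  65]
 [147 132 130 129 116 101  98 117 144  72  65  65  64  65  64]
 [149 130 128 130 126 121 118 128 141  70  65  66  64  64  64]
 [146 131 128 128 127 127 126 130 131  67  65  66  66  66  65]
 [140 129 129 130 128 129 128 133 115  67  66  64  65  65  65]
 [137 129 129 130 130 128 128 131 100  66  65  66  64  64  64]
 [137 130 129 128 130 129 129 127  87  66  64  65  64  64  65]
 [135 129 129 129 129 127 128 126  80  64  66  65  64  64  64]
 [133 131 129 128 128 129 128 123  76  66  66  65  64  64  63]]
```

Both views agree that the fingertips are directly over the cap, about 5–10 mm above it and some 30 mm higher than the reported TCP. I'll keep going down under force watch.

```bash
python3 -m handwheel '[[0,0,0.001,0],[0,0,0.001,0],[0,0,0.001,0],[0,0,0,0]]'| grep -E 'pos|ft_force'
```

```text
tool_pos: [603.0, -154.5, 71.1]
ft_force: [0.3, -0.9, -0.5]
```

```bash
python3 -m handwheel '[[0,0,0.001,0],[0,0,0.001,0],[0,0,0.001,0],[0,0,0,0]]'| grep -E 'pos|ft_force'
```

```text
tool_pos: [603.0, -154.5, 68.1]
ft_force: [0.2, 0.6, -0.4]
```

```bash
python3 -m handwheel '[[0,0,0.001,0],[0,0,0.001,0],[0,0,0,0]]'| grep -E 'pos|ft_force'
```

```text
tool_pos: [603.0, -154.5, 66.2]
ft_force: [-0.5, 0.5, 0.2]
```

```bash
python3 -m handwheel '[[0,0,0.001,0],[0,0,0.001,0],[0,0,0,0]]'| grep -E 'pos|ft_force'
python3 - <<'E'
from h import *
g=cv2.cvtColor(r.snapshot('side'),7);print(g[112:142,286:306:2])
E
```

```text
tool_pos: [603.0, -154.5, 64.2]
ft_force: [-0.5, 0.0, 1.1]
[[ 75  55  29  24  22  24  22  23  23  23]
 [122 100  48  25  22  23  25  23  23  24]
 [150 137  76  26  28  23  26  24  32  30]
 [159 152  96  36  40  31  25  35  65  60]
 [161 156 104  51  59  49  30  53 108 109]
 [160 157 105  61  69  69  39  66 137 146]
 [161 157 106  64  68  74  41  71 147 159]
 [171 164 109  67  67  74  42  74 149 160]
 [188 179 117  68  66  74  42  79 151 160]
 [197 189 123  69  66  74  40  84 152 161]
 [199 192 125  72  68  73  40  99 163 165]
 [199 193 125  73  69  73  45 126 181 180]
 [199 194 132  77  68  71  57 150 192 192]
 [199 195 155  95  69  72  76 168 196 196]
 [199 198 177 113  70  75  89 174 196 197]
 [199 198 180 110  71  81  94 164 194 197]
 [198 196 173  96  76  85  92 144 191 197]
 [198 196 163  92  84  87  92 133 189 197]
 [197 195 162  92  88  90  92 133 189 197]
 [197 196 172 102  87  90  95 146 192 196]
 [197 197 183 122  83  85 109 168 195 197]
 [197 197 189 136  82  83 131 185 196 197]
 [196 195 187 132  82  84 141 192 197 197]
 [186 186 170 108  81  85 132 189 196 197]
 [165 161 137  81  81  82 109 175 190 196]
 [157 146 117  69  79  80  85 147 173 190]
 [161 150 126  79  77  75  80 128 152 174]
 [164 159 141 106  89  87 100 131 142 155]
 [165 163 155 135 118 116 126 138 141 144]
 [164 164 162 153 139 135 138 140 140 141]]
```

```bash
python3 -m handwheel '[[0,0,0.001,0],[0,0,0.001,0],[0,0,0,0]]'| grep -E 'pos|ft_force'
```

```text
tool_pos: [603.1, -154.5, 62.2]
ft_force: [0.9, -0.2, 0.1]
```

```bash
python3 -m handwheel '[[0,0,0.001,0],[0,0,0.001,0],[0,0,0,0]]'| grep -E 'pos|ft_force'
```

```text
tool_pos: [603.2, -154.6, 60.4]
ft_force: [0.4, 1.3, 1.2]
```

```bash
python3 -m handwheel '[[0,0,0.001,0],[0,0,0.001,0],[0,0,0,0]]'| grep -E 'pos|ft_force'
```

```text
tool_pos: [603.3, -154.6, 58.7]
ft_force: [-1.6, 0.7, 3.4]
```

Contact is at a TCP reading of about 60, so the fingertips are about 35 mm above the reported TCP. Now I'll press in 1 mm steps.

```bash
python3 -m handwheel '[[0,0,0.001,0],[0,0,0,0]]'| grep -E 'pos|ft_force'
```

```text
tool_pos: [603.4, -154.6, 57.8]
ft_force: [-0.5, 1.0, 5.6]
```

```bash
python3 -m handwheel '[[0,0,0.001,0],[0,0,0,0]]'| grep -E 'pos|ft_force'
```

```text
tool_pos: [603.3, -154.6, 56.8]
ft_force: [-1.5, 1.4, 5.7]
```

```bash
python3 -m handwheel '[[0,0,0.001,0],[0,0,0,0]]'| grep -E 'pos|ft_force'
```

```text
tool_pos: [603.3, -154.6, 55.8]
ft_force: [-0.9, 0.4, 5.9]
```

```bash
python3 -m handwheel '[[0,0,0.001,0],[0,0,0.001,0],[0,0,0,0]]'| grep -E 'pos|ft_force'
```

```text
tool_pos: [603.0, -154.5, 53.0]
ft_force: [0.3, -0.3, 0.6]
```

```bash
python3 -m handwheel '[[0,0,0.001,0],[0,0,0.001,0],[0,0,0,0]]'| grep -E 'pos|ft_force'
```

```text
tool_pos: [602.9, -154.4, 50.9]
ft_force: [0.1, -0.1, 0.5]
```

```bash
python3 -m handwheel '[[0,0,0.001,0],[0,0,0.001,0],[0,0,0,0]]'| grep -E 'pos|ft_force'
```

```text
tool_pos: [603.0, -154.5, 49.2]
ft_force: [0.1, -0.3, 0.5]
```

The right catch clicked: it peaked at about 6 N and then dropped to zero. Next is the middle catch.

```bash
python3 -m handwheel '[[0,0,-0.01,0],[0,0,-0.01,0],[0,0,-0.01,0],[0.02,0,0,0],[0.025,0,0,0],[0.03,0,0,0],[0.025,0,0,0],[0.02,0,0.005,0],[0,0,0.006,0],[0,0,0,0]]'| grep -E 'pos|ft_force'
python3 -m handwheel '[[0,0,0.003,0],[0,0,0.003,0],[0,0,0,0],[0,0,0,0]]'| grep -E 'pos|ft_force'
python3 - <<'E'
from h import *
p=r.sense()['tool_pos'];print(p,proj('side',p+[0,0,35]))
g=cv2.cvtColor(r.snapshot('side'),7);print(g[136:164,270:298:2])
E
```

```text
tool_pos: [574.7, -37.0, 67.7]
ft_force: [-0.9, -0.6, -0.6]
tool_pos: [575.5, -38.3, 62.3]
ft_force: [0.8, -0.0, 0.3]
[575.49999567 -38.29755634  62.28836199] [281.29193508 150.41611565]
[[108 113  70  27  25  23  24  25  23  25  23  22  24  31]
 [160 167 125  46  25  22  23  24  24  22  23  25  26  41]
 [189 192 168  81  25  23  23  25  24  26  28  26  36  57]
 [198 199 188 109  34  32  25  25  27  48  49  46  75  96]
 [200 200 194 123  52  50  35  25  37  98 105  99 136 151]
 [200 201 195 126  66  62  55  33  50 141 159 155 179 186]
 [201 201 195 126  71  65  73  43  60 160 188 187 195 197]
 [201 200 195 125  72  66  79  46  67 168 197 197 199 199]
 [201 201 195 122  73  66  80  46  70 171 198 199 199 199]
 [201 200 195 121  73  65  80  45  70 171 198 199 199 199]
 [201 200 195 121  73  66  78  45  76 175 198 199 199 199]
 [200 201 194 121  73  66  77  44  87 182 198 199 199 199]
 [201 200 195 127  75  67  76  45 105 187 199 199 199 199]
 [201 201 196 142  80  68  78  48 126 192 199 199 199 199]
 [201 200 198 159  90  69  77  53 138 193 199 199 199 199]
 [201 201 199 169  97  69  79  62 129 187 198 199 199 199]
 [200 201 199 166  95  70  82  76 114 177 198 199 199 199]
 [200 200 197 159  91  76  85  87 108 174 198 199 199 199]
 [200 200 197 159  92  86  90  92 108 176 198 199 199 199]
 [199 199 197 170  99  90  90  91 115 180 198 199 199 199]
 [199 199 198 182 117  86  87  91 137 189 198 199 199 199]
 [199 199 199 191 139  84  84  98 164 196 199 199 199 199]
 [197 197 197 189 142  84  83 107 179 198 199 199 199 199]
 [189 188 187 174 118  82  84 103 177 198 199 199 199 199]
 [169 164 163 143  87  81  84  89 156 194 198 199 199 199]
 [160 151 145 121  69  80  84  78 125 182 192 198 199 199]
 [164 157 147 121  69  76  80  72 108 158 176 195 198 199]
 [166 163 156 132  87  73  75  76 114 143 157 183 192 198]]
```

Over the middle cap, about 2 mm above it. Pressing.

```bash
python3 -m handwheel '[[0,0,0.001,0],[0,0,0.001,0],[0,0,0.001,0],[0,0,0,0]]'| grep -E 'pos|ft_force'
```

```text
tool_pos: [575.7, -37.9, 59.7]
ft_force: [-0.1, -0.4, 2.2]
```

```bash
python3 -m handwheel '[[0,0,0.001,0],[0,0,0,0]]'| grep -E 'pos|ft_force'
```

```text
tool_pos: [575.7, -37.9, 58.7]
ft_force: [-0.8, -1.1, 5.1]
```

```bash
python3 -m handwheel '[[0,0,0.001,0],[0,0,0,0]]'| grep -E 'pos|ft_force'
```

```text
tool_pos: [575.8, -37.9, 57.9]
ft_force: [-1.9, -0.1, 6.3]
```

```bash
python3 -m handwheel '[[0,0,0.0007,0],[0,0,0,0]]'| grep -E 'pos|ft_force'
```

```text
tool_pos: [575.8, -37.9, 57.3]
ft_force: [-2.7, -0.5, 7.3]
```

```bash
python3 -m handwheel '[[0,0,0.0007,0],[0,0,0,0]]'| grep -E 'pos|ft_force'
```

```text
tool_pos: [575.8, -37.9, 56.6]
ft_force: [-1.9, -0.6, 7.2]
```

```bash
python3 -m handwheel '[[0,0,0.0007,0],[0,0,0,0]]'| grep -E 'pos|ft_force'
```

```text
tool_pos: [575.8, -37.9, 55.8]
ft_force: [-2.2, -1.4, 6.3]
```

```bash
python3 -m handwheel '[[0,0,0.0007,0],[0,0,0,0]]'| grep -E 'pos|ft_force'
```

```text
tool_pos: [575.7, -37.9, 54.9]
ft_force: [-1.0, -1.4, 3.1]
```

```bash
python3 -m handwheel '[[0,0,0.001,0],[0,0,0.001,0],[0,0,0.001,0],[0,0,0.001,0],[0,0,0.001,0],[0,0,0,0]]'| grep -E 'pos|ft_force'
python3 -m handwheel '[[0,0,-0.01,0],[0,0,-0.01,0],[0,0,-0.011,0],[0.02,0,0,0],[0.025,0,0,0],[0.03,0,0,0],[0.025,0,0,0],[0.02,0,0.005,0],[0,0,0.006,0],[0,0,0,0]]'| grep -E 'pos|ft_force'
python3 -m handwheel '[[0,0,0.003,0],[0,0,0.003,0],[0,0,0,0],[0,0,0,0]]'| grep -E 'pos|ft_force'
```

```text
tool_pos: [575.2, -37.7, 49.1]
ft_force: [-0.3, 0.3, -0.6]
tool_pos: [547.6, 79.0, 69.6]
ft_force: [-0.3, 0.3, -0.9]
tool_pos: [547.9, 78.5, 63.5]
ft_force: [-0.3, -0.0, -0.4]
```

Middle clicked. Now the left catch.

```bash
python3 -m handwheel '[[0,0,0.001,0],[0,0,0.001,0],[0,0,0.001,0],[0,0,0.001,0],[0,0,0,0]]'| grep -E 'pos|ft_force'
```

```text
tool_pos: [547.9, 78.9, 59.7]
ft_force: [-0.6, -1.4, 3.6]
```

```bash
python3 -m handwheel '[[0,0,0.001,0],[0,0,0.001,0],[0,0,0,0]]'| grep -E 'pos|ft_force'
```

```text
tool_pos: [548.0, 79.0, 58.1]
ft_force: [-3.6, -1.0, 7.0]
```

```bash
python3 -m handwheel '[[0,0,0.001,0],[0,0,0,0]]'| grep -E 'pos|ft_force'
```

```text
tool_pos: [548.1, 79.0, 57.4]
ft_force: [-4.4, -1.5, 9.8]
```

```bash
python3 -m handwheel '[[0,0,0.0007,0],[0,0,0,0]]'| grep -E 'pos|ft_force'
```

```text
tool_pos: [548.1, 79.0, 57.0]
ft_force: [-6.1, -0.3, 11.4]
```

```bash
python3 -m handwheel '[[0,0,0.0005,0],[0,0,0,0]]'| grep -E 'pos|ft_force'
```

```text
tool_pos: [548.1, 79.0, 56.6]
ft_force: [-5.2, -1.2, 12.2]
```

The left catch is at about 13 N with no click, so it's the stiff one. I'll release it and go to the collar, opening the fingers on the way.

```bash
python3 -m handwheel '[[0,0,-0.005,0],[0,0,-0.01,0],[0,0,-0.02,0],[0,0,-0.02,0]]'| grep -E 'pos|ft_force'
python3 -m handwheel '[[0.02,0.004,0,0],[0.028,0.005,0,0],[0.03,0.005,0,0],[0.03,0.005,0,0],[0.03,0.005,0,0],[0.03,0.005,0,0],[0.03,0.005,0,0],[0.02,0.003,0,0],[0,0,0,0],[0,0,0,0]]' 0.078
python3 - <<'E'
from h import *
a=r.snapshot('top')[:,:,::-1];b=r.snapshot('side')[:,:,::-1]
cv2.imwrite('pics/c5.png',np.hstack([cv2.resize(a[150:270,140:300],(400,300),interpolation=2),cv2.resize(b[190:310,150:310],(400,300),interpolation=2)]))
p=r.sense()['tool_pos'];print(p,[(dz,proj('side',p+[0,0,dz])) for dz in(0,35,45)])
E
```

```text
tool_pos: [547.3, 79.0, 110.7]
ft_force: [-0.1, -0.5, -0.5]
time: 18.8
tool_pos: [533.4, 299.6, 110.3]
tcp_rot: [-180.0, 0.0, 103.4]
ft_force: [-0.4, -0.2, 0.6]
finger_gap: 77.8
grip_force: 0.0
[533.61573801 298.75805698 110.35274534] [(0, array([207.10974337, 238.99765945])), (35, array([205.27884439, 226.34025038])), (45, array([204.73177946, 222.55787628]))]
```

View pics/c5.png

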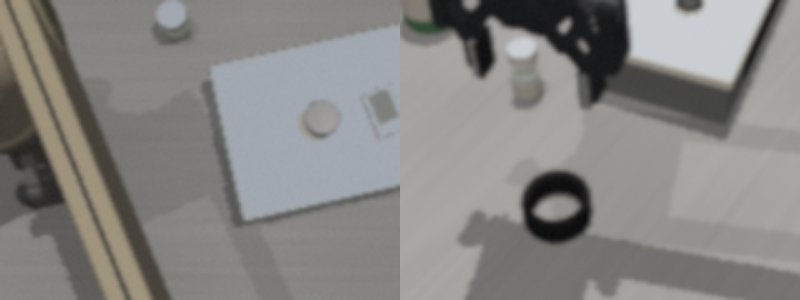

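In the side view the fingertips are at about (184,220) and (228,232), with a midpoint of (206,226), which matches the TCP plus 35 mm. The ring is at (212,272), the vial is clear, and the left catch has sprung back up. I'll correct slightly and go down.

```bash
python3 -m handwheel '[[0.002,-0.002,0.01,0],[0,0,0.02,0],[0,0,0.02,0],[0,0,0.02,0],[0,0,0.02,0],[0,0,0.015,0],[0,0,0.01,0],[0,0,0,0],[0,0,0,0]]'
python3 - <<'E'
from h import *
b=r.snapshot('side')[:,:,::-1]
cv2.imwrite('pics/c6.png',cv2.resize(b[220:320,145:275],(780,600),interpolation=2))
p=r.sense()['tool_pos'];print(p,[(dz,proj('side',p+[0,0,dz])) for dz in(0,35,45)])
E
```

```text
time: 19.8
tool_pos: [531.5, 301.1, -4.2]
tcp_rot: [180.0, -0.0, 103.3]
ft_force: [0.0, 0.1, 1.1]
finger_gap: 77.9
grip_force: 0.0
[531.93242956 301.4296242   -3.56493557] [(0, array([212.10146796, 276.07649066])), (35, array([210.61227407, 265.86840113])), (45, array([210.16926456, 262.83141558]))]
```

View pics/c6.png

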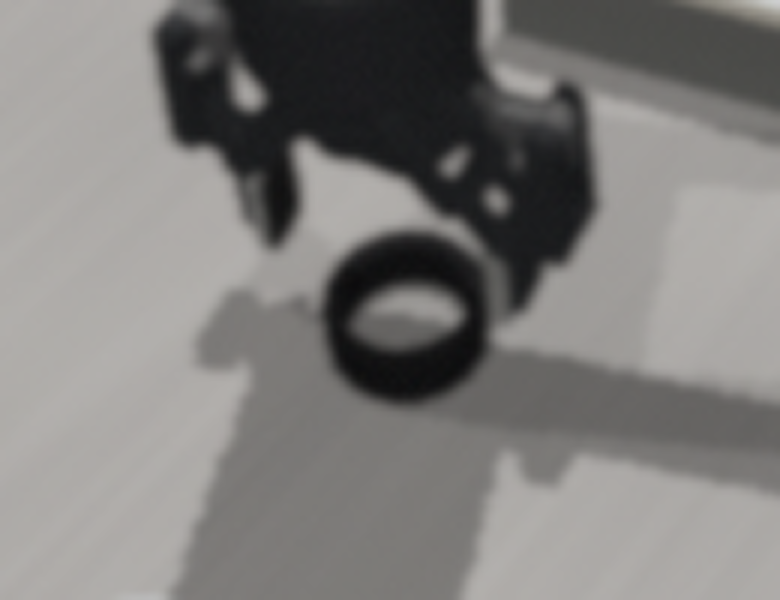

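The fingertips are at crop (272,245) and (510,320). They straddle the ring at about 30 mm height, centred on it to within a few mm, and the ring centre is at (212.8,273). Going lower.

```bash
python3 -m handwheel '[[0.002,0,0.004,0],[0,0,0.004,0],[0,0,0.004,0],[0,0,0.003,0],[0,0,0,0],[0,0,0,0]]'|grep -E 'pos|ft_f'
```

```text
tool_pos: [530.6, 303.0, -19.8]
ft_force: [0.1, -1.2, 0.8]
```

```bash
python3 -m handwheel '[[0,0,0.002,0],[0,0,0.002,0],[0,0,0.002,0],[0,0,0,0],[0,0,0,0]]'|grep -E 'pos|ft_f'
```

```text
tool_pos: [530.6, 303.0, -25.7]
ft_force: [0.1, -0.1, -0.1]
```

```bash
python3 -m handwheel '[[0,0,0,0],[0,0,0,0],[0,0,0,0],[0,0,0,0],[0,0,0,0],[0,0,0,0]]' 0.05 25
python3 - <<'E'
from h import *
b=r.snapshot('side');g=cv2.cvtColor(b,7);d=((g<45)*255).astype('uint8');d[:258]=0
c,st=blob(d,(212,273),26);print(c,st)
p=r.sense()['tool_pos'];print(p)
E
```

```text
time: 21.55
tool_pos: [531.0, 303.2, -25.1]
tcp_rot: [180.0, -0.0, 103.3]
ft_force: [-0.7, -0.4, 5.6]
finger_gap: 57.6
grip_force: 27.0
[214.43371522 268.99672668] [191 258  46  29 611]
[531.05813307 303.24625592 -25.04743444]
```

Gripped at 57.6 mm. I'll lift and check how the ring sits relative to the TCP.

```bash
python3 -m handwheel '[[0,0,-0.005,0],[0,0,-0.01,0],[0,0,-0.02,0],[0,0,-0.02,0],[0,0,-0.02,0],[0,0,-0.02,0],[0,0,-0.015,0],[0,0,-0.01,0],[0,0,0,0],[0,0,0,0]]'
python3 - <<'E'
from h import *
b=r.snapshot('side')[:,:,::-1]
p=r.sense()['tool_pos'];q=proj('side',p+[0,0,37]);print(p,q)
u,v=int(q[0]),int(q[1]);cv2.imwrite('pics/c7.png',cv2.resize(b[v-40:v+40,u-50:u+50],(750,600),interpolation=2));print(u-50,v-40)
E
```

```text
time: 22.6
tool_pos: [530.4, 302.9, 93.8]
tcp_rot: [-180.0, 0.0, 103.3]
ft_force: [-0.0, -0.8, -1.1]
finger_gap: 57.4
grip_force: 27.0
[529.98013542 302.75803373  93.21479203] [206.19705619 234.11114116]
156 194
```

View pics/c7.png

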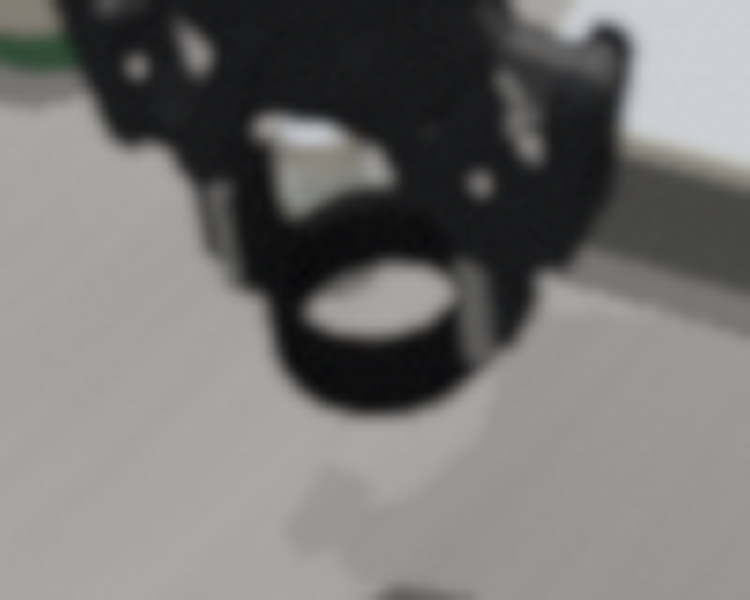

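The ring is level in the pads, with its centre at about (207.3,234), within about 1 px of the expected TCP axis. Carrying it over the left catch.

```bash
python3 -m handwheel '[[-0.018,-0.0025,0,0],[-0.025,-0.004,0,0],[-0.03,-0.0045,0,0],[-0.03,-0.0045,0,0],[-0.03,-0.0045,0,0],[-0.03,-0.0045,0,0],[-0.03,-0.0045,0,0],[-0.02,-0.003,0,0],[-0.01,-0.002,0,0],[0,0,0,0]]'
python3 -m handwheel '[[0,0,0.005,0],[0,0,0.005,0],[0,0,0.003,0],[0,0,0,0],[0,0,0,0]]'
python3 - <<'E'
from h import *
a=r.snapshot('top')[:,:,::-1];b=r.snapshot('side')[:,:,::-1]
p=r.sense()['tool_pos'];print(p,proj('side',p+[0,0,38]))
cv2.imwrite('pics/c8.png',np.hstack([cv2.resize(a[170:230,235:295],(300,300),interpolation=2),cv2.resize(b[140:220,215:315],(500,400),interpolation=2)[:300]]))
E
```

```text
time: 23.65
tool_pos: [548.5, 76.7, 93.7]
tcp_rot: [-179.9, -0.0, 103.2]
ft_force: [0.2, 0.6, -1.3]
finger_gap: 57.3
grip_force: 27.0
time: 24.15
tool_pos: [548.8, 78.7, 81.2]
tcp_rot: [-180.0, -0.0, 103.4]
ft_force: [-0.4, -0.4, -0.6]
finger_gap: 57.6
grip_force: 27.0
[549.17400311  78.51480945  81.58191342] [264.59322712 171.34080414]
```

View pics/c8.png

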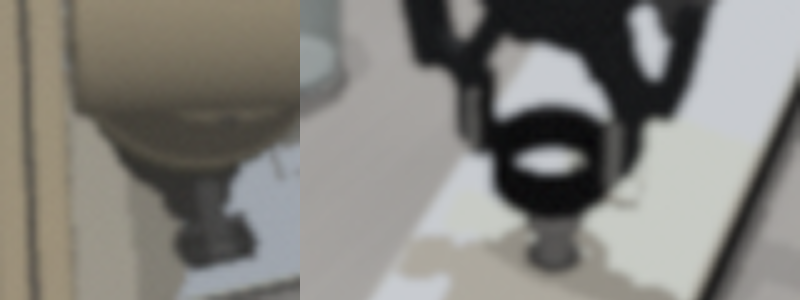

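The ring is at about (266,171.6), directly above the left stem at (265.8,191). Shadows are clear and the cassette is untouched. I'll lower it guarded, so an off-centre ring touching the cap would show as force.

```bash
python3 -m handwheel '[[0,-0.001,0.004,0],[0,0,0.004,0],[0,0,0.002,0],[0,0,0,0],[0,0,0,0]]'|grep -E 'pos|ft_f'
```

```text
tool_pos: [548.0, 77.9, 71.3]
ft_force: [0.7, -0.7, -0.8]
```

```bash
python3 -m handwheel '[[0,0,0.001,0],[0,0,0.001,0],[0,0,0.001,0],[0,0,0,0]]'|grep -E 'pos|ft_f'
```

```text
tool_pos: [547.9, 78.0, 68.2]
ft_force: [-0.6, -0.8, -0.8]
```

```bash
python3 -m handwheel '[[0,0,0.001,0],[0,0,0.001,0],[0,0,0.001,0],[0,0,0,0]]'|grep -E 'pos|ft_f'
```

```text
tool_pos: [547.9, 78.0, 65.2]
ft_force: [-0.1, 0.2, -0.4]
```

```bash
python3 -m handwheel '[[0,0,0.001,0],[0,0,0.001,0],[0,0,0.001,0],[0,0,0,0]]'|grep -E 'pos|ft_f'
```

```text
tool_pos: [547.9, 78.0, 62.2]
ft_force: [-0.6, -0.2, -0.8]
```

```bash
python3 -m handwheel '[[0,0,0.002,0],[0,0,0.002,0],[0,0,0.001,0],[0,0,0,0]]'|grep -E 'pos|ft_f'
```

```text
tool_pos: [547.8, 78.0, 57.1]
ft_force: [0.3, -0.4, -0.4]
```

```bash
python3 -m handwheel '[[0,0,0.002,0],[0,0,0.002,0],[0,0,0.001,0],[0,0,0,0]]'|grep -E 'pos|ft_f'
```

```text
tool_pos: [547.8, 78.0, 52.1]
ft_force: [-0.3, -0.2, -0.5]
```

```bash
python3 -m handwheel '[[0,0,0.002,0],[0,0,0.002,0],[0,0,0.001,0],[0,0,0,0]]'|grep -E 'pos|ft_f'
```

```text
tool_pos: [547.8, 78.0, 47.1]
ft_force: [1.0, 0.9, -0.6]
```

```bash
python3 -m handwheel '[[0,0,0.001,0],[0,0,0.001,0],[0,0,0.001,0],[0,0,0,0]]'|grep -E 'pos|ft_f'
```

```text
tool_pos: [547.9, 78.0, 44.2]
ft_force: [0.2, -0.2, 0.3]
```

```bash
python3 -m handwheel '[[0,0,0.001,0],[0,0,0.001,0],[0,0,0,0]]'|grep -E 'pos|ft_f'
```

```text
tool_pos: [547.9, 78.0, 42.2]
ft_force: [-0.0, -1.1, -1.2]
```

```bash
python3 -m handwheel '[[0,0,0.001,0],[0,0,0.001,0],[0,0,0,0]]'|grep -E 'pos|ft_f'
```

```text
tool_pos: [547.9, 78.0, 40.2]
ft_force: [0.3, -0.5, -1.0]
```

```bash
python3 -m handwheel '[[0,0,0.001,0],[0,0,0,0]]'|grep -E 'pos|ft_f'
```

```text
tool_pos: [548.2, 78.0, 39.9]
ft_force: [-2.6, 0.0, 4.5]
```

```bash
python3 -m handwheel '[[0,0,0.001,0],[0,0,0,0]]'|grep -E 'pos|ft_f'
```

```text
tool_pos: [548.2, 78.0, 39.9]
ft_force: [-8.1, -0.3, 13.9]
```

Ring is on the lid. I'll relieve the load, open the fingers and go up.

```bash
python3 -m handwheel '[[0,0,-0.001,0],[0,0,0,0]]'|grep -E 'pos|ft_f'
python3 -m handwheel '[[0,0,0,0],[0,0,0,0],[0,0,0,0],[0,0,0,0],[0,0,0,0]]' 0.078
python3 -m handwheel '[[0,0,-0.005,0],[0,0,-0.01,0],[0,0,-0.02,0],[0,0,-0.03,0],[0,0,-0.03,0],[0,0,-0.03,0],[0,0,-0.03,0],[0,-0.04,0,0],[0,-0.04,0,0],[0,-0.04,0,0]]'|grep -E 'pos|ft_f'
python3 -m handwheel '[[0,-0.03,0,0],[0,-0.03,0,0],[0,-0.02,0,0],[0,0,0,0]]'|grep -E 'time|pos|ft_f'
python3 - <<'E'
from h import *
a=r.snapshot('top')[:,:,::-1];b=r.snapshot('side')[:,:,::-1]
cv2.imwrite('pics/c9.png',np.hstack([cv2.resize(a[130:250,200:420],(440,240),interpolation=2),cv2.resize(b[110:230,220:340],(240,240),interpolation=2)]))
ga=cv2.cvtColor(a,6);d=((ga<55)*255).astype('uint8');c,st=blob(d,(268,197),20);print(c,st)
m=((a[:,:,2].astype(int)-a[:,:,0]>-5)*255).astype('uint8')
print(cv2.cvtColor(b,6)[122:140:1,286:306:2]);print(cv2.cvtColor(b,6)[146:168,272:292:2]);print(cv2.cvtColor(b,6)[170:206:2,252:282:2]);print(ga[182:212:2,254:284:2])
E
```

```text
tool_pos: [548.5, 78.0, 39.9]
ft_force: [-2.0, -0.4, 5.4]
time: 29.25
tool_pos: [548.0, 78.0, 39.2]
tcp_rot: [-180.0, -0.0, 103.3]
ft_force: [-0.2, -0.1, 0.8]
finger_gap: 77.5
grip_force: 0.0
tool_pos: [430.4, 50.1, 195.5]
ft_force: [-0.7, -0.5, 1.3]
time: 30.65
tool_pos: [352.5, 31.5, 195.6]
ft_force: [0.1, -0.2, -0.4]Traceback (most recent call last):
  File "<stdin>", line 4, in <module>
  File "h.py", line 15, in blob
    i=max(range(1,n),key=lambda k:s[k,4]);return c[i],s[i]
ValueError: max() iterable argument is empty
```

My picture views are used up, so I'll check by numbers.

```bash
python3 - <<'E'
from h import *
s0=cv2.imread('pics/side0.png',0);b=cv2.cvtColor(r.snapshot('side'),7);a=cv2.cvtColor(r.snapshot('top'),7);a0=cv2.imread('pics/top0.png',0)
print('side L');print(b[168:208:2,250:284:2])
print('side M (now|before)');print(np.hstack([b[146:168:2,274:292:2],s0[146:168:2,274:292:2]]))
print('side R');print(np.hstack([b[122:142:2,286:306:2],s0[122:142:2,286:306:2]]))
print('top L');print(a[180:212:2,252:286:2])
for n,i in(('now',b),('was',s0)):
    d=((i<45)*255).astype('uint8');k=[(s,c) for s,c in zip(*cv2.connectedComponentsWithStats(d)[2:]) if 100<s[4]<1500];print(n,[(x[0].tolist(),x[1].round(1).tolist()) for x in k])
E
```

```text
side L
[[194 201 201 201 201 200 200 201 201 201 201 200 200 200 201 201 201]
 [200 200 201 201 200 201 201 200 201 200 199 199 199 201 200 200 200]
 [201 201 201 201 200 200 199 199 197 184 162 168 178 183 190 198 200]
 [201 201 200 200 194 183 163 149 145 131 119 129 136 138 161 197 199]
 [201 201 198 176 125  81  59  67  67  55  50  74 109 132 169 199 193]
 [201 199 174  96  36  76 124 144 145 136  97  41  56 136 183 198 191]
 [201 193 122  30  52 136 158 160 160 160 150  83  28  79 149 167 181]
 [200 181  86  23  57 138 157 158 159 159 152  90  23  60 156 190 195]
 [200 178  76  26  50 110 140 151 153 148 126  66  24  67 169 200 201]
 [200 178  75  27  77 135 104 103 107 100 122  96  31  69 172 200 201]
 [201 181  81  17  34  65  61  54  54  52  63  39  19  72 175 200 201]
 [201 188 103  16  15  16  19  23  25  24  18  15  15  85 186 201 201]
 [201 196 136  37  11  14  10  15  14  14  15  14  31 121 191 201 201]
 [201 200 182 117  43  16  14  13  14  14  17  38  99 175 200 201 200]
 [201 201 198 177 137 101  67  50  50  62  97 140 178 198 201 201 201]
 [201 201 200 199 194 184 16
[... 2984 characters left out ...]
65  64  67  78  92  83  69  66  88 140 160 161]
 [162 162 161 158 144 112  71  62  63  63  65  68  98 149 161 161 162]
 [161 161 161 162 158 152 137 115 101  99 106 134 154 161 161 160 162]]
now [([449, 34, 15, 16, 138], [455.4, 41.1]), ([440, 66, 26, 14, 224], [452.0, 72.4]), ([255, 177, 21, 19, 185], [265.2, 188.9]), ([17, 249, 46, 38, 530], [39.4, 267.6])]
was [([482, 0, 30, 49, 761], [497.7, 20.6]), ([449, 34, 15, 17, 148], [455.4, 41.3]), ([393, 56, 20, 12, 169], [402.9, 61.7]), ([439, 66, 27, 14, 238], [452.1, 72.4]), ([459, 111, 29, 72, 1350], [472.8, 146.8]), ([487, 242, 25, 52, 425], [500.3, 268.6]), ([17, 249, 46, 38, 550], [39.6, 267.5]), ([200, 260, 26, 27, 375], [212.2, 272.8])]
```

The ring lies flat around the raised left cap, and the middle and right caps are down. Handing in.

```bash
python3 -c "
from bench import r
print(r.hand_in())"
```

```text
the job is handed in; nothing more can be done
None
```

The right and middle catches clicked home below 10 N; the left one did not click by about 13 N, so I let it spring back up and set the collar over it flat on the lid, touched nothing else as far as I can tell (the cassette, vial and jar were not re-measured at the end), and handed the job in about 31 s in.

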